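# Weigh a sawn rock block and bring it under the rail microscope

### The arm

A 6-joint arm with a two-finger parallel gripper is mounted at the origin on the work surface. World frame = base frame: x ahead of the robot, y to its left, z up, the work surface at z = 0. Lengths are in mm, angles in rad, forces in N, time in s.
With the tool pointing down it reaches from about 325 to 1000 mm from the base axis. Payload 5.1 kg.
Tool frame: the origin (TCP) lies on the centre line of the jaws, within the pads' length; the fingertips stand 17 mm ahead of it and the grasp point (between the pads) lies 2 mm behind it; z points along the fingers, y is the line along which they close (so a half turn about z gives the same grasp; the last joint's range is limited). The gripper opens to 85 mm and grips with 20 to 120 N. Pads are 22 mm wide; open, the fingers measure 114 mm over their backs; the gripper's body (76 mm by 85 mm) begins 54 mm behind the grasp point. The pads swing forward as they close: fully open they stand 13 mm farther back than shut.
Start: joints at [1.145, 0.124, 1.65, -0, 1.367, -0.083], TCP at [218.502, 612.162, 248.322] pointing down, gripper open.
Joint ranges: [-2.61, 2.61], [-1.02, 2.33], [0.03, 2.71], [-1.35, 4.49], [0.32, 2.68], [-2.91, 2.91]. Speed limits (rad/s): [2.57, 2.57, 3.14, 3.14, 3.14, 3.14].

### API

Orientations are given as a unit quaternion [w, x, y, z].
In Python, from cell import robot, get_image, get_calibration, job, nets gives the robot as it stands.
- The arm moves only by the tool play_rows, never from a script. Its arguments are lists of equal length, an entry for each row: "delta_pos": the shift along the tool's x, y, z scaled (see below), a list of three; "turn": the turn, a rotation vector about the tool's x, y, z scaled (see below), a list of three; "claw": the closure, from 0 (fully open) to 1 (shut). A call has exactly 5 rows; each row is the pose to reach, as a shift and turn from the pose commanded when the call began, along the tool's axes at that moment; what a row does not reach only later rows make up. The controller multiplies each number of a shift by 0.3 m and each number of a turn by 45 degrees. A row lasts 1/8 s, in which the tool goes at most 62.5 mm and 10.7 degrees, less where a joint would pass 70% of its speed; a pose out of reach is approached as far as the arm can. A call with a number of a shift or a turn outside -1 to 1 is refused whole. A call with a gripper value outside its range is refused whole. The fingers move at their own pace and stop on an object; the grip force is fixed at half the most. Time passes only in rows, so rows that repeat a pose let the fingers close, or fill a call up. It gives the time, the measured TCP pose, the force, the opening and the grip force at its end, in the units of the state.
- robot.state(): the state, without advancing time (a new reading comes with each control period).
- get_image(name): name is "scene" or "top" or "wrist"; returns (picture, depth): 400x640x3 uint8, red, green, blue; 400x640 float32, mm along the optical axis (not along the pixel's ray), 0 where there is no reading.
- get_calibration(name): a dict with "mtx" (3x3 intrinsics, pixels), "k1" (the pictures are not rectified: a ray, as slopes to the right and down, at radius r is drawn at 1 + k1 r^2 times it, then the intrinsics apply), "extrinsics" (4x4, takes a point from world to camera coordinates). Camera axes: x right, y down, z forward; pixel columns grow to the right and rows downward; lengths in mm; the calibration is good to about 2 mm. A picture is of the moment at which its call begins: read the wrist's pose just before it. get_calibration takes no time and is no camera call; for the wrist camera it gives the pose at the moment of the call.
- job.close_job(): hands the job in; it is judged then, once.
Trained networks look in the newest picture that a camera, given by its name, has taken for a name from the list of things; names that differ only in an ending like _2 or _b are one class to them, and where a whole thing is asked for, a point or a joint stands for the part that bears it (a point fixed in the world has none). Each returns a list of dicts, best first, with "conf" (0 to 1); they miss things now and then, are a little off and sometimes report something else, mostly with a low value. They report only what shows in the picture. A call takes as long as a camera call. They do not tell look-alikes from the thing itself.
- nets.search_frame(label, camera): "rect" ([left, top, right, bottom] in pixels, round what is visible of it).
- nets.landmark_of(label, camera): "at" ([row, column] in pixels: a listed point, or the origin of a listed thing).
The state is a dict: "t": time; "joints": joint angles; "dq": joint speeds; "effort": joint torques, N m; "position": TCP position; "tcp_rot": TCP orientation; "ft_force": force on the tool from outside, world axes, zero at the start; "wrist_torque": the same for the moment, N m; "opening": finger opening in mm; "grasp_force": force on a finger pad.
Only numpy, scipy, OpenCV 4.12 (cv2) and the standard library are available. Lean on these libraries where they do the work, as an engineer would, in place of code of your own. Each camera call takes 0.05 s, during which the arm holds its last target. There are 200 camera calls.

### The job

Lift the square-sawn block of rock (not the round drill cores) out of the slotted rack, where only its ends can be gripped, set it down gently on the balance pan and leave it untouched there for at least a second while the reading settles. Then take it again, now across its long sides because the carrier's cheeks cover its ends, and seat it between those cheeks on the sliding carrier, flat on the pad and flush with the pad's sides. Push the loaded carrier along the rail to the next station, where it drops into the detent under the microscope, and leave everything else where it stands.

Things in the scene. Friction and masses are not known exactly. Their poses are not given: they have to be found in the camera images.
- block_mid (a point): Centre of the sawn block of grey rock: 60 mm long (its x axis), 36 x 36 mm in section, square edges, 140 to 280 g. It lies in one of the rack's three slots, whose walls reach to 5 mm below its top, so it cannot be held across its sides there; its ends stand free, 13 mm out of the rack on both sides.
- rack: White plastic sample rack, fixed, left or right of the robot: three slots side by side at y = -44.5, 0 and +44.5 mm, open at both ends (-x and +x). Floor 12 mm thick, slots 38.5 mm wide between 6 mm walls, 43 mm high in all, 34 mm long along the slots (x), 140 mm in y. Origin: centre of its underside, on the bench.
- pan_top (a point): Centre of the top face of the round steel pan of a compact bench balance, 50 mm above the bench; the pan is level, rigid and 116 mm across. The balance's body (fixed, 40 mm high, 150 mm wide in y) reaches 65 mm to +x and 120 mm to -x of this point along the point's axes; its display lies at -x.
- nest (a point): Centre of the top of the carrier's grey pad, 60 mm above the bench; rides with the carrier. Pad: 60 mm along y (rail direction), 36 mm along x. At its y ends stand cheeks, inner faces 67 mm apart, 40 mm wide, upright to 18 mm above the pad, then flaring out up to 27 mm. Its x sides are open (carrier plate 6 mm below the pad's top). The block goes in with its length along y.
- post (a point): On the axis of the carrier's black upright push post, 80 mm above the bench, half-way up it. Post: 16 mm in diameter, 52 mm high, top 106 mm above the bench; it stands 95 mm to -x (the robot's side) of the nest's centre and rides with the carrier.
- carrier (a joint): Carrier's travel along the rail, m, growing to the robot's left; stops at 0 and 0.34. A spring roller drops into notches at 0.02 (loading), 0.17 (microscope), 0.32 (unloading). Starts between 0 and 0.06, in the notch or not. About 6 N frees it from a notch, about 1 N moves it between; left within 4 mm of a notch it draws itself in.
- station (a point): Fixed point: the nest's centre lies here when the carrier is in the microscope's detent. Its y axis is the rail's direction (+y to the robot's left). Rig base 480 mm along the rail by 110 mm. The microscope's head hangs above: 64 mm across, from 200 to 325 mm above the bench, column 145 mm behind (+x); a gripper's body must stay in front of it.
- core_a_center (a point): Round drill core of the same rock, 36 mm in diameter, 50 mm long, lying in another slot of the rack; its centre. Leave it.
- core_b_center (a point): The second such drill core, in the remaining slot; its centre. Leave it.
- beaker: Glass beaker, 70 mm across, 95 mm high; origin at the centre of its underside. Bystander.
- wash_bottle: White plastic wash bottle, 64 mm across, 175 mm high with its spout; origin at the centre of its underside. Bystander.
- petri_dish: Closed clear Petri dish, 63 mm across, 14 mm high; origin at the centre of its underside. Bystander.
- weight: Steel calibration weight with a knob, 27 mm across, 48 mm high; origin at the centre of its underside. Bystander.
- tweezers: Steel tweezers lying flat, 125 mm long (x), 10 mm high; origin at the middle of the underside. Bystander.
- sample_jar: Amber glass sample jar with a black lid, 40 mm across, 54 mm high; origin at the centre of its underside. Bystander.
- pan: The balance pan itself (see pan_top); its origin lies on the bench under the pan's centre.
- block: The same sawn block; its origin is the centre of its underside.
Mind the look-alikes: they are no part of the job. Leave any green or purple look-alike of the block alone.

How it is judged:
By the outcome, as a careful person would: the job done as asked, in the order asked, and still so for the second after the job is handed in, with the robot touching nothing.
It also fails if it takes over 72 s, if anything falls off the work surface, if the arm or the gripper's body presses on something with over 40 N, if the wrist force passes 120 N, or if a joint passes its speed limit or range.

## Working session

There is one attempt and no reset: what is moved stays moved. The work goes in short steps, Python scripts to look and compute and a tool call to move; the robot and the scene stay as the last step left them, time stands still between calls to the robot, and variables do not carry over. Pictures are saved under pics/ and viewed, at most 10 in all, crops included, and the job is handed in when it is done.

Besides the shell and the picture viewer there is one more tool, called after ">>>" as name(argument=value, ...) on one line, values as JSON. play_rows: Moves the arm, as the interface text tells. Shifts and turns lie within -1 to 1; 1 stands for 0.3 m of shift or 45 degrees of turn. Its arguments: {"type":"object","properties":{"delta_pos":{"type":"array","items":{"type":"array","items":{"type":"number","minimum":-1,"maximum":1}}},"turn":{"type":"array","items":{"type":"array","items":{"type":"number","minimum":-1,"maximum":1}}},"claw":{"type":"array","items":{"type":"number"}}},"required":["delta_pos","turn","claw"]}

```bash
mkdir -p pics; ls; cat > h.py <<'E'
import numpy as np, cv2
from cell import robot, get_image, get_calibration, job, nets
def ray(cal,r,c):
    K=np.array(cal["mtx"]); k=cal["k1"]
    xd=np.array([(c-K[0,2])/K[0,0],(r-K[1,2])/K[1,1]]); x=xd.copy()
    for _ in range(20): x=xd/(1+k*(x@x))
    return np.array([x[0],x[1],1.])
def world(cal,r,c,d):
    T=np.linalg.inv(np.array(cal["extrinsics"])); return (T@np.append(ray(cal,r,c)*d,1))[:3]
def atz(cal,r,c,z):
    T=np.linalg.inv(np.array(cal["extrinsics"])); d=T[:3,:3]@ray(cal,r,c); o=T[:3,3]
    return o+d*(z-o[2])/d[2]
def pix(cal,p):
    q=np.array(cal["extrinsics"])@np.append(p,1); s=q[:2]/q[2]; s=s*(1+cal["k1"]*(s@s)); K=np.array(cal["mtx"])
    return s[1]*K[1,1]+K[1,2], s[0]*K[0,0]+K[0,2]
def cloud(cal,dep):
    h,w=dep.shape; K=np.array(cal["mtx"]); rr,cc=np.mgrid[0:h,0:w]
    xd=np.stack([(cc-K[0,2])/K[0,0],(rr-K[1,2])/K[1,1]],-1); x=xd.copy()
    for _ in range(10): x=xd/(1+cal["k1"]*(x**2).sum(-1,keepdims=True))
    P=np.concatenate([x,np.ones((h,w,1))],-1)*dep[...,None]
    T=np.linalg.inv(np.array(cal["extrinsics"])); W=P@T[:3,:3].T+T[:3,3]; W[dep<=0]=np.nan
    return W
def save(n,im): cv2.imwrite(f"pics/{n}.png",im[...,::-1])
E
python3 - <<'E'
from h import *
Z=dict(block_mid=45,rack=0,pan_top=50,nest=60,post=80,core_a_center=30,beaker=0,wash_bottle=0,weight=0,sample_jar=0,petri_dish=0,tweezers=0)
for cam in("scene","top"):
    im,d=get_image(cam); cal=get_calibration(cam); save(cam,im)
    print(cam,np.linalg.inv(np.array(cal["extrinsics"]))[:3,3].round(),d.min(),d.max())
    np.save(cam+"_d.npy",d)
    for n,z in Z.items():
        if cam=="scene" and n in("weight","sample_jar","petri_dish","tweezers"): continue
        for o in nets.landmark_of(n,cam)[:4]:
            if o["conf"]>.2:
                r,c=o["at"]; print(n,round(o["conf"],2),int(r),int(c),atz(cal,r,c,z).round())
print(robot.state())
E
```

```text
pics
scene [1134.  156.  978.] 0.0 3210.9219
block_mid 0.92 204 455 [428. 394.  45.]
block_mid 0.9 170 444 [318. 358.  45.]
block_mid 0.82 191 482 [368. 466.  45.]
block_mid 0.62 235 477 [514. 454.  45.]
rack 0.59 209 431 [428. 340.   0.]
pan_top 0.95 157 204 [ 427. -329.   50.]
nest 0.66 237 222 [ 675. -181.   60.]
post 0.6 204 234 [ 585. -178.   80.]
core_a_center 0.51 201 423 [429. 309.  30.]
beaker 0.85 217 151 [ 630. -419.    0.]
wash_bottle 0.94 276 449 [624. 398.   0.]
top [ 317.   28. 1153.] 0.0 1743.2441
block_mid 0.84 284 193 [294. 347.  45.]
block_mid 0.81 259 148 [357. 471.  45.]
block_mid 0.69 233 181 [428. 387.  45.]
block_mid 0.56 207 157 [500. 458.  45.]
rack 0.74 234 201 [429. 343.   0.]
pan_top 0.76 239 445 [ 417. -325.   50.]
pan_top 0.22 235 343 [428. -51.  50.]
nest 0.84 146 387 [ 674. -172.   60.]
nest 0.68 239 448 [ 416. -329.   60.]
post 0.55 176 389 [ 582. -172.   80.]
core_a_center 0.65 235 213 [426. 303.  30.]
beaker 0.61 167 474 [ 634. -435.    0.]
wash_bottle 0.96 169 182 [617. 410.   0.]
weight 0.48 230 382 [ 448. -163.    0.]
weight 0.46 226 266 [454. 1
[... 182 characters left out ...]
'joints': array([ 1.14538414e+00,  1.23773031e-01,  1.65028502e+00, -1.94966815e-05,
        1.36749540e+00, -8.26159498e-02]), 'dq': array([-8.46725195e-05, -9.01683376e-04,  1.18991660e-03,  2.50482181e-04,
        2.31868269e-04,  1.69493016e-03]), 'effort': array([-1.28226518e-03, -4.23605847e+01, -3.65760827e+01,  2.40589662e-05,
        2.84885227e-04,  3.06421180e-05]), 'position': array([218.51891912, 612.16232662, 248.34854743]), 'tcp_rot': array([1.41660305e-05, 1.70558210e-01, 9.85347602e-01, 1.65698079e-05]), 'ft_force': array([-0.22096153, -0.25757021, -0.3986306 ]), 'wrist_torque': array([ 0.00446625,  0.01398919, -0.03031405]), 'grasp_force': 0.0, 'opening': 85.16953082938508}
```

```bash
python3 - <<'E'
import cv2
im=cv2.imread('pics/top.png')
a=cv2.resize(im[200:310,120:250],None,fx=4,fy=4,interpolation=cv2.INTER_CUBIC)
cv2.imwrite('pics/crop1.png',a)
E
```

```text
(no output)
```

View pics/top.png

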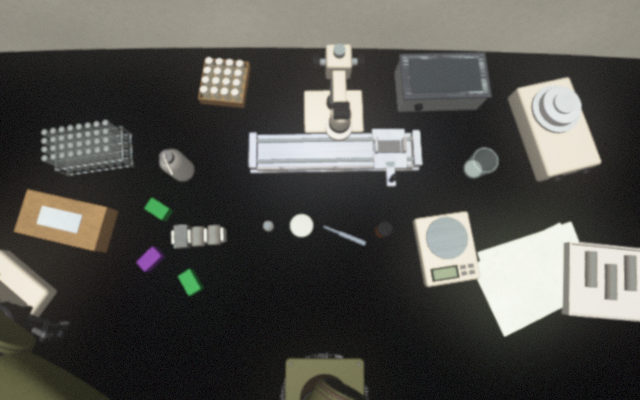

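View pics/crop1.png

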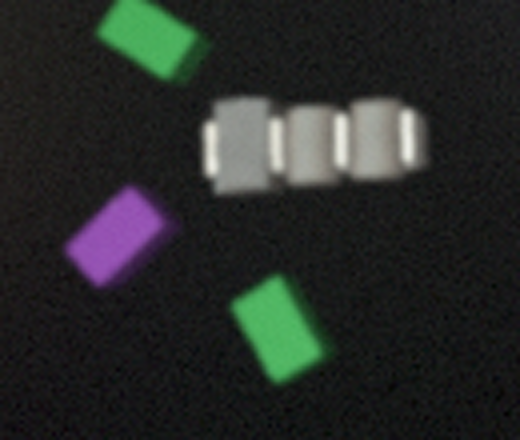

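View pics/scene.png

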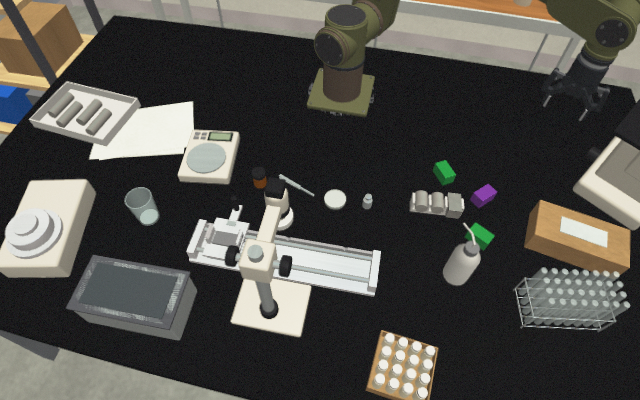

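Candidates in top picture: the grey square block in the left slot (236,181), the cores (236,198) and (235,213), green look-alikes (209,157) and (282,190), and the purple one (259,149). The scene view agrees, so I choose the grey block at (236,181), which has square edges and stands out on both sides of the rack. The crop confirms this. Next I measure it by depth.

```bash
python3 - <<'E'
from h import *
for cam in("top","scene"):
    cal=get_calibration(cam); d=np.load(cam+"_d.npy"); W=cloud(cal,d)
    def box(n,x0,x1,y0,y1,z0,z1):
        m=(W[...,0]>x0)&(W[...,0]<x1)&(W[...,1]>y0)&(W[...,1]<y1)&(W[...,2]>z0)&(W[...,2]<z1)
        P=W[m]
        if len(P)<5: print(cam,n,len(P)); return
        r=cv2.minAreaRect(P[:,:2].astype(np.float32))
        print(cam,n,len(P),"med",np.median(P,0).round(1),"rect",np.round(r[0],1),np.round(r[1],1),round(r[2],1))
    box("block",380,470,365,425,40,60)
    box("pan",340,500,-400,-250,44,56)
    box("balbody",250,520,-430,-230,30,44)
    box("cheeks/pad",630,720,-250,-110,54,66)
    box("cheektop",630,720,-250,-110,72,92)
    box("post",540,610,-220,-130,95,112)
    box("rig",560,760,-300,330,10,52)
    box("head",600,760,-100,100,190,340)
    print([np.round(W[r,c],0) for r,c in ((146,387),(176,389),(239,446))] if cam=="top" else "")
E
```

```text
top block 365 med [420.7 387.5  48.3] rect [420.7 389.4] [59.8 48.8] 0.9
top pan 1512 med [ 421.5 -328.3   50.4] rect [ 408.2 -326. ] [146.4 139.9] 7.0
top balbody 2065 med [ 363.3 -325.7   40.4] rect [ 396.3 -332.2] [185.2 151.2] 9.0
top cheeks/pad 683 med [ 672.5 -175.8   57.3] rect [ 675.  -188.8] [ 89.7 117.2] 0.4
top cheektop 119 med [ 673.  -209.5   83.1] rect [ 674.8 -175.6] [39.6 85. ] 1.4
top post 32 med [ 579.3 -177.3  105.8] rect [ 578.8 -177.1] [13.4 13. ] 84.4
top rig 5192 med [668.2  17.4  16.1] rect [676.1 -28.1] [486.4 184.1] 83.3
top head 1125 med [662.8 -24.7 283.5] rect [699.4 -28.7] [ 62.4 121.1] 89.8
[array([ 673., -170.,   62.]), array([ 590., -175.,   56.]), array([ 419., -326.,   51.])]
scene block 314 med [425.  389.4  47.3] rect [422.8 391. ] [62.  51.9] 3.5
scene pan 978 med [ 425.6 -326.    50.1] rect [ 411.3 -327.3] [143.5 137.7] 7.1
scene balbody 1347 med [ 382.8 -318.3   39.9] rect [ 396.6 -331.1] [189.3 149.9] 8.6
scene cheeks/pad 528 med [ 673.4 -181.2   58.1] rect [ 673.8 -175. ] [91.7 88.1] 2.9
scene cheektop 144 med [ 677.5 -207.7   81.7] rect [ 675.6 -174.8] [41.  83.2] 2.1
scene post 39 med [ 582.2 -177.8  105.2] rect [ 580.4 -178.4] [16.3 14.1] 21.4
scene rig 5335 med [673.7  48.6  16.3] rect [677.5 -25.4] [487. 182.] 83.0
scene head 1400 med [689.3 -17.2 283.3] rect [706.4 -18.6] [107.6  56.3] 7.6
```

```bash
cat >> h.py <<'E'
from scipy.spatial.transform import Rotation as Ro
def plan(p,yaw):
    "tool down at p, tool y axis at yaw deg (mod 180) in world; prints scaled shift and turn"
    s=robot.state(); q=s["tcp_rot"]; R=Ro.from_quat([q[1],q[2],q[3],q[0]])
    a=np.radians(yaw); best=None
    for k in(0,np.pi):
        y=np.array([np.cos(a+k),np.sin(a+k),0]); z=np.array([0,0,-1.]); x=np.cross(y,z)
        rv=(R.inv()*Ro.from_matrix(np.c_[x,y,z])).as_rotvec(degrees=True)
        if best is None or np.linalg.norm(rv)<np.linalg.norm(best): best=rv
    d=R.inv().apply(np.array(p)-s["position"])
    print("shift",(d/300).round(4),"turn",(best/45).round(4),"| t",round(s["t"],2),"tcp",s["position"].round(1),"yaw",np.degrees(np.arctan2(*R.as_matrix()[[1,0],1])).round(2),"joints",s["joints"].round(2),"F",s["ft_force"].round(1),"open",round(s["opening"],1),"grip",round(s["grasp_force"],1))
E
python3 -c "
from h import *
plan([422,389,200],1.5)"
```

```text
shift [-0.8888 -0.4726  0.1612] turn [ 1.0000e-04 -0.0000e+00  1.5302e+00] | t 1.1 tcp [218.5 612.2 248.3] yaw 70.36 joints [ 1.15  0.12  1.65 -0.    1.37 -0.08] F [-0.2 -0.3 -0.4] open 85.2 grip 0.0
```

>>> play_rows(delta_pos=[[-0.18, -0.1, 0.03], [-0.36, -0.2, 0.06], [-0.54, -0.3, 0.1], [-0.72, -0.4, 0.13], [-0.889, -0.473, 0.161]], turn=[[0, 0, 0.2], [0, 0, 0.42], [0, 0, 0.63], [0, 0, 0.85], [0, 0, 1]], claw=[0, 0, 0, 0, 0])

```text
t: 1.72
position: [423.1, 387.2, 200.0]
tcp_rot: [0.0, 0.537, 0.844, 0.0]
ft_force: [-0.1, 0.4, 0.6]
opening: 85.6
grasp_force: 0.0
```

```bash
python3 -c "
from h import *
plan([422,389,200],1.5)"
```

```text
shift [ 0.0071 -0.0006  0.0001] turn [ 9.000e-04 -4.000e-04  5.245e-01] | t 1.73 tcp [423.1 387.2 200. ] yaw 25.1 joints [ 0.65 -0.01  1.87 -0.    1.28  0.21] F [-0.1  0.4  0.6] open 85.6 grip 0.0
```

>>> play_rows(delta_pos=[[0, 0, 0], [0, 0, 0], [0, 0, 0], [0, 0, 0], [0, 0, 0]], turn=[[0, 0, 0.2], [0, 0, 0.4], [0, 0, 0.5245], [0, 0, 0.5245], [0, 0, 0.5245]], claw=[0, 0, 0, 0, 0])

```text
t: 2.35
position: [422.0, 388.9, 200.1]
tcp_rot: [0.0, 0.696, 0.718, 0.0]
ft_force: [0.1, -0.2, -0.7]
opening: 85.1
grasp_force: 0.0
```

```bash
cat > look.py <<'E'
from h import *
import sys
def look(n):
    cal=get_calibration("wrist"); im,d=get_image("wrist"); save(n,im); np.save(n+"_d.npy",d); return cal,im,d,cloud(cal,d)
def rect(W,n,x0,x1,y0,y1,z0,z1,comp=True):
    m=(W[...,0]>x0)&(W[...,0]<x1)&(W[...,1]>y0)&(W[...,1]<y1)&(W[...,2]>z0)&(W[...,2]<z1)
    m=cv2.morphologyEx(m.astype(np.uint8),cv2.MORPH_OPEN,np.ones((5,5),np.uint8))
    if comp:
        k,l,st,_=cv2.connectedComponentsWithStats(m)
        if k>1: m=l==1+np.argmax(st[1:,4])
    P=W[m>0]
    if len(P)<20: print(n,"few",len(P)); return None
    r=cv2.minAreaRect(P[:,:2].astype(np.float32))
    print(n,len(P),"mean",P.mean(0).round(1),"rect",np.round(r[0],1),np.round(r[1],1),round(r[2],2))
    return r
E
python3 - <<'E'
from look import *
cal,im,d,W=look("w1")
print(np.linalg.inv(np.array(cal["extrinsics"])).round(2))
rect(W,"block",370,480,360,430,44,53)
rect(W,"green",240,480,360,530,44,53,False)
print(nets.landmark_of("block_mid","wrist")[:3])
plan([422,389,200],1.5)
E
```

```text
[[ 1.0000e+00  3.0000e-02  1.0000e-02  4.1874e+02]
 [ 3.0000e-02 -9.5000e-01 -3.0000e-01  4.6675e+02]
 [ 0.0000e+00  3.0000e-01 -9.5000e-01  3.2486e+02]
 [ 0.0000e+00  0.0000e+00  0.0000e+00  1.0000e+00]]
block 1935 mean [421.7 391.7  47.2] rect [421.6 391. ] [60.  36.3] 3.97
green 1935 mean [421.7 391.7  47.2] rect [421.6 391. ] [60.  36.3] 3.97
[{'at': [102.1, 262.1], 'conf': 0.91}, {'at': [188.2, 320.1], 'conf': 0.81}, {'at': [119.7, 394.7], 'conf': 0.8}]
shift [0.0002 0.0003 0.0001] turn [ 0.    -0.     0.007] | t 2.45 tcp [421.9 388.9 200. ] yaw 1.81 joints [ 0.65 -0.01  1.87  0.    1.28  0.62] F [-0.3 -0.1 -0.3] open 85.2 grip 0.0
```

View pics/w1.png

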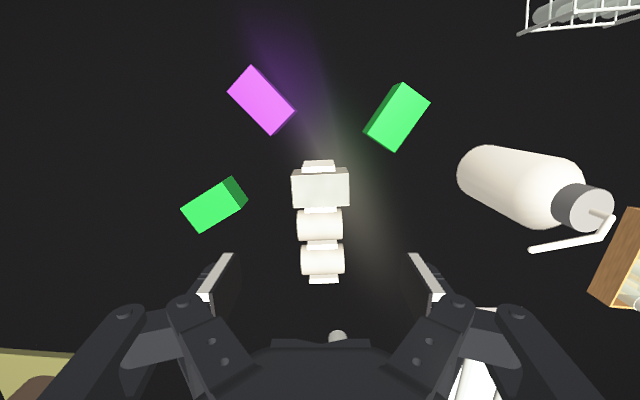

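The crop shows the grey block at (188,320), with the two cores behind it at (225,320) and (260,322). The purple block is at (100,261) and the green ones at (117,397) and (204,214). The block measures 60x36 at (421.6,391.2), yaw 4°, with its top at 47 mm, which matches the description.

```bash
python3 -c "
from h import *
plan([421.6,391.2,34],3.5)"
```

```text
shift [ 0.0076 -0.0008  0.5535] turn [ 0.     -0.     -0.0375] | t 2.45 tcp [421.9 388.9 200. ] yaw 1.81 joints [ 0.65 -0.01  1.87  0.    1.28  0.62] F [-0.3 -0.1 -0.3] open 85.2 grip 0.0
```

>>> play_rows(delta_pos=[[0.0076, -0.0008, 0.16], [0.0076, -0.0008, 0.32], [0.0076, -0.0008, 0.44], [0.0076, -0.0008, 0.52], [0.0076, -0.0008, 0.5535]], turn=[[0, 0, -0.0375], [0, 0, -0.0375], [0, 0, -0.0375], [0, 0, -0.0375], [0, 0, -0.0375]], claw=[0, 0, 0, 0, 0])

```text
t: 3.08
position: [420.7, 390.5, 32.1]
tcp_rot: [-0.0, 0.685, 0.728, -0.001]
ft_force: [0.4, 0.0, 0.7]
opening: 85.4
grasp_force: 0.0
```

>>> play_rows(delta_pos=[[0, 0, 0], [0, 0, 0], [0, 0, 0], [0, 0, 0], [0, 0, 0]], turn=[[0, 0, 0], [0, 0, 0], [0, 0, 0], [0, 0, 0], [0, 0, 0]], claw=[0.15, 0.25, 0.35, 0.5, 0.5])

```text
t: 3.7
position: [422.9, 392.1, 35.9]
tcp_rot: [0.0, 0.686, 0.728, 0.002]
ft_force: [0.3, 0.5, 7.0]
opening: 59.1
grasp_force: 66.6
```

>>> play_rows(delta_pos=[[0, 0, -0.02], [0, 0, -0.08], [0, 0, -0.18], [0, 0, -0.3], [0, 0, -0.4]], turn=[[0, 0, 0], [0, 0, 0], [0, 0, 0], [0, 0, 0], [0, 0, 0]], claw=[0.6, 0.6, 0.6, 0.6, 0.6])

```text
t: 4.32
position: [421.7, 390.9, 156.2]
tcp_rot: [0.0, 0.685, 0.728, 0.0]
ft_force: [0.6, -0.1, -1.3]
opening: 59.0
grasp_force: 66.2
```

```bash
python3 -c "
from h import *
plan([440,100,160],0)
plan([424,-326,120],0)"
```

```text
shift [-0.9715  0.0026 -0.0122] turn [0.001  0.0004 0.0767] | t 4.33 tcp [421.7 390.9 156.2] yaw 3.45 joints [ 0.65  0.03  1.9  -0.    1.2   0.59] F [ 0.6 -0.1 -1.3] open 59.0 grip 66.2
shift [-2.3856 -0.1363  0.1214] turn [0.001  0.0004 0.0767] | t 4.33 tcp [421.7 390.9 156.2] yaw 3.45 joints [ 0.65  0.03  1.9  -0.    1.2   0.59] F [ 0.6 -0.1 -1.3] open 59.0 grip 66.2
```

>>> play_rows(delta_pos=[[-0.1, 0, 0], [-0.28, 0, 0], [-0.47, 0, 0], [-0.66, 0, 0], [-0.85, 0, 0]], turn=[[0, 0, 0.0767], [0, 0, 0.0767], [0, 0, 0.0767], [0, 0, 0.0767], [0, 0, 0.0767]], claw=[0.6, 0.6, 0.6, 0.6, 0.6])

```text
t: 4.95
position: [436.5, 134.6, 154.8]
tcp_rot: [0.0, 0.707, 0.707, -0.0]
ft_force: [1.4, -0.3, -1.1]
opening: 59.2
grasp_force: 66.3
```

>>> play_rows(delta_pos=[[-0.19, 0, 0], [-0.38, 0, 0], [-0.57, 0, 0], [-0.76, 0, 0], [-0.95, 0, 0]], turn=[[0, 0, 0], [0, 0, 0], [0, 0, 0], [0, 0, 0], [0, 0, 0]], claw=[0.6, 0.6, 0.6, 0.6, 0.6])

```text
t: 5.58
position: [436.3, -150.4, 155.0]
tcp_rot: [0.0, 0.707, 0.707, -0.0]
ft_force: [1.0, -0.1, -1.8]
opening: 58.8
grasp_force: 66.3
```

```bash
python3 -c "
from h import *
plan([425,-180,160],0)"
```

```text
shift [-0.0988 -0.0375 -0.0167] turn [ 0.0006  0.001  -0.0005] | t 5.58 tcp [ 436.3 -150.4  155. ] yaw -0.02 joints [-0.45 -0.23  2.15 -0.    1.22 -0.45] F [ 1.  -0.1 -1.8] open 58.8 grip 66.3
```

```bash
python3 - <<'E'
from look import *
cal,im,d,W=look("w2")
print(np.linalg.inv(np.array(cal["extrinsics"])).round(2)[:3,3])
m=(W[...,0]>350)&(W[...,0]<500)&(W[...,1]<-250)&(W[...,1]>-400)&(W[...,2]>46)&(W[...,2]<60)
m=cv2.morphologyEx(m.astype(np.uint8),cv2.MORPH_OPEN,np.ones((5,5),np.uint8))
P=W[m>0]; print(len(P),np.median(P,0).round(1),np.round(P.min(0)),np.round(P.max(0)))
print(cv2.minEnclosingCircle(P[:,:2].astype(np.float32)))
for o in nets.landmark_of("pan_top","wrist")[:2]: print(o,atz(cal,*o["at"],50).round(1))
plan([424,-326,90],0)
E
```

```text
[435.5  -72.38 279.68]
1713 [ 423.  -285.6   49.3] [ 374. -306.   46.] [ 467. -268.   51.]
((420.7292175292969, -294.1507873535156), 46.327537536621094)
shift [-0.5762 -0.0377  0.219 ] turn [ 0.0005  0.0032 -0.0083] | t 5.67 tcp [ 436.4 -153.   155.3] yaw -0.37 joints [-0.45 -0.23  2.15 -0.    1.22 -0.44] F [-0.1  0.8 -1.3] open 59.1 grip 66.3
```

>>> play_rows(delta_pos=[[-0.12, -0.01, 0.02], [-0.28, -0.02, 0.06], [-0.43, -0.04, 0.12], [-0.54, -0.047, 0.18], [-0.577, -0.047, 0.226]], turn=[[0, 0, -0.01], [0, 0, -0.01], [0, 0, -0.01], [0, 0, -0.01], [0, 0, -0.01]], claw=[0.6, 0.6, 0.6, 0.6, 0.6])

```text
t: 6.3
position: [422.4, -322.4, 86.0]
tcp_rot: [-0.0, 0.705, 0.709, -0.0]
ft_force: [0.3, 1.1, -1.9]
opening: 59.2
grasp_force: 66.3
```

>>> play_rows(delta_pos=[[0, 0, 0], [0, 0, 0], [0, 0, 0.01], [0, 0, 0.02], [0, 0, 0.02]], turn=[[0, 0, 0], [0, 0, 0], [0, 0, 0], [0, 0, 0], [0, 0, 0]], claw=[0.6, 0.6, 0.6, 0.6, 0.6])

```text
t: 6.92
position: [422.8, -321.0, 80.0]
tcp_rot: [-0.0, 0.704, 0.71, -0.0]
ft_force: [0.9, -0.4, -0.7]
opening: 58.6
grasp_force: 66.3
```

```bash
python3 - <<'E'
from look import *
cal,im,d,W=look("w3")
plan([422,-326,74],0)
s=W[(np.abs(W[...,0]-422)<20)&(W[...,1]>-305)&(W[...,1]<-270)]
h,e=np.histogram(s[:,2],bins=np.arange(40,110,4)); print(list(zip(e,h)))
E
```

```text
shift [-0.0159 -0.003   0.0204] turn [-0.0002 -0.0001  0.0103] | t 6.97 tcp [ 422.9 -321.2   80.1] yaw 0.46 joints [-0.75  0.03  2.05  0.    1.06 -0.76] F [ 0.8  0.6 -1.4] open 58.9 grip 66.3
[(np.int64(40), np.int64(15)), (np.int64(44), np.int64(117)), (np.int64(48), np.int64(3799)), (np.int64(52), np.int64(8)), (np.int64(56), np.int64(185)), (np.int64(60), np.int64(201)), (np.int64(64), np.int64(217)), (np.int64(68), np.int64(232)), (np.int64(72), np.int64(247)), (np.int64(76), np.int64(268)), (np.int64(80), np.int64(305)), (np.int64(84), np.int64(320)), (np.int64(88), np.int64(427)), (np.int64(92), np.int64(22)), (np.int64(96), np.int64(0)), (np.int64(100), np.int64(0)), (np.int64(104), np.int64(0))]
```

View pics/w3.png

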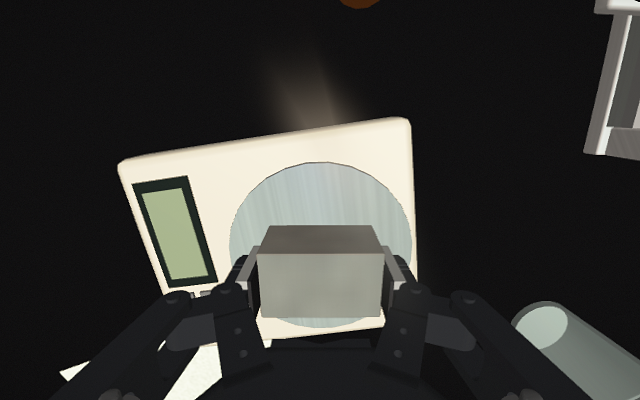

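The block is held level over the pan, with the block at (285,320) and the pan at (245,320). Its underside is about 6 mm above the pan, so I lower it slowly.

>>> play_rows(delta_pos=[[-0.014, 0, 0], [-0.014, 0, 0.005], [-0.014, 0, 0.01], [-0.014, 0, 0.014], [-0.014, 0, 0.0165]], turn=[[0, 0, 0], [0, 0, 0], [0, 0, 0], [0, 0, 0], [0, 0, 0]], claw=[0.6, 0.6, 0.6, 0.6, 0.6])

```text
t: 7.6
position: [422.8, -325.6, 75.0]
tcp_rot: [-0.0, 0.704, 0.71, -0.0]
ft_force: [-0.1, 0.3, -1.5]
opening: 58.9
grasp_force: 66.3
```

>>> play_rows(delta_pos=[[0, 0, 0.001], [0, 0, 0.002], [0, 0, 0.003], [0, 0, 0.003], [0, 0, 0.003]], turn=[[0, 0, 0], [0, 0, 0], [0, 0, 0], [0, 0, 0], [0, 0, 0]], claw=[0.6, 0.6, 0.6, 0.6, 0.6])

```text
t: 8.22
position: [422.9, -325.7, 74.3]
tcp_rot: [0.0, 0.704, 0.71, 0.0]
ft_force: [-0.4, -1.0, -1.7]
opening: 58.9
grasp_force: 66.3
```

>>> play_rows(delta_pos=[[0, 0, 0.001], [0, 0, 0.002], [0, 0, 0.003], [0, 0, 0.003], [0, 0, 0.003]], turn=[[0, 0, 0], [0, 0, 0], [0, 0, 0], [0, 0, 0], [0, 0, 0]], claw=[0.6, 0.6, 0.6, 0.6, 0.6])

```text
t: 8.85
position: [423.0, -325.9, 73.9]
tcp_rot: [0.0, 0.704, 0.71, -0.0]
ft_force: [-2.2, 0.9, 5.0]
opening: 59.0
grasp_force: 67.0
```

>>> play_rows(delta_pos=[[0, 0, 0], [0, 0, 0], [0, 0, 0], [0, 0, 0], [0, 0, 0]], turn=[[0, 0, 0], [0, 0, 0], [0, 0, 0], [0, 0, 0], [0, 0, 0]], claw=[0.3, 0.25, 0.15, 0.05, 0])

```text
t: 9.48
position: [422.9, -325.7, 73.3]
tcp_rot: [-0.0, 0.704, 0.71, -0.0]
ft_force: [0.9, 0.0, 0.4]
opening: 85.1
grasp_force: 0.0
```

>>> play_rows(delta_pos=[[0, 0, -0.05], [0, 0, -0.15], [0, 0, -0.25], [0, 0, -0.33], [0, 0, -0.33]], turn=[[0, 0, 0], [0, 0, 0], [0, 0, 0], [0, 0, 0], [0, 0, 0]], claw=[0, 0, 0, 0, 0])

```text
t: 10.1
position: [424.2, -327.0, 176.0]
tcp_rot: [0.003, 0.704, 0.71, 0.0]
ft_force: [-1.0, -0.7, -0.1]
opening: 85.7
grasp_force: 0.0
```

```bash
python3 - <<'E'
from look import *
cal,im,d,W=look("w4")
rect(W,"block",360,490,-380,-270,80,92)
plan([423,-326,172],-89)
E
```

```text
block 2997 mean [ 422.5 -325.9   85.2] rect [ 422.8 -326.8] [60.1 36.3] 0.55
shift [ 0.0006 -0.0013  0.0065] turn [ 4.2000e-03 -1.0000e-04  1.9876e+00] | t 10.15 tcp [ 423.4 -326.2  173.9] yaw 0.44 joints [-0.76 -0.08  1.98 -0.    1.23 -0.76] F [-0.   0.5 -0.4] open 85.4 grip 0.0
```

>>> play_rows(delta_pos=[[0, 0, 0], [0, 0, 0], [0, 0, 0], [0, 0, 0], [0, 0, 0]], turn=[[0, 0, 0.23], [0, 0, 0.46], [0, 0, 0.69], [0, 0, 0.92], [0, 0, 1.0]], claw=[0, 0, 0, 0, 0])

```text
t: 10.78
position: [422.1, -325.0, 170.6]
tcp_rot: [-0.001, 0.923, 0.385, -0.001]
ft_force: [1.5, 0.2, -0.0]
opening: 85.6
grasp_force: 0.0
```

>>> play_rows(delta_pos=[[0, 0, 0], [0, 0, 0], [0, 0, 0], [0, 0, 0], [0, 0, 0]], turn=[[0, 0, 0.23], [0, 0, 0.46], [0, 0, 0.69], [0, 0, 0.92], [0, 0, 1.0]], claw=[0, 0, 0, 0, 0])

```text
t: 11.4
position: [422.2, -325.0, 170.6]
tcp_rot: [-0.001, 1.0, 0.003, -0.001]
ft_force: [0.1, -0.4, 0.0]
opening: 86.0
grasp_force: 0.0
```

```bash
python3 - <<'E'
from look import *
cal,im,d,W=look("w5")
rect(W,"block",360,490,-380,-270,80,92)
plan([422.8,-326.3,78],-89.5)
E
```

```text
block 3097 mean [ 424.5 -327.3   85.1] rect [ 422.9 -327.3] [60.  36.1] 0.67
shift [0.0028 0.005  0.3087] turn [-0.0026  0.0028 -0.0056] | t 11.45 tcp [ 422.1 -325.   170.6] yaw -89.75 joints [-0.76 -0.07  1.98 -0.    1.23  0.81] F [ 0.   0.4 -0.2] open 85.8 grip 0.0
```

>>> play_rows(delta_pos=[[0.003, 0.0065, 0.08], [0.003, 0.0065, 0.16], [0.003, 0.0065, 0.23], [0.003, 0.0065, 0.285], [0.003, 0.0065, 0.3087]], turn=[[-0.0026, 0.0028, -0.008], [-0.0026, 0.0028, -0.008], [-0.0026, 0.0028, -0.008], [-0.0026, 0.0028, -0.008], [-0.0026, 0.0028, -0.008]], claw=[0, 0, 0, 0.1, 0.2])

```text
t: 12.08
position: [423.1, -326.9, 78.1]
tcp_rot: [0.0, 1.0, 0.007, 0.0]
ft_force: [-0.8, -0.2, 0.5]
opening: 68.6
grasp_force: 0.0
```

>>> play_rows(delta_pos=[[0, 0, 0], [0, 0, 0], [0, 0, 0], [0, 0, 0], [0, 0, 0]], turn=[[0, 0, 0], [0, 0, 0], [0, 0, 0], [0, 0, 0], [0, 0, 0]], claw=[0.3, 0.4, 0.5, 0.6, 0.75])

```text
t: 12.7
position: [424.4, -328.2, 80.9]
tcp_rot: [0.002, 1.0, 0.007, 0.002]
ft_force: [-0.3, 0.2, 4.9]
opening: 34.9
grasp_force: 60.3
```

>>> play_rows(delta_pos=[[0, 0, 0], [0, 0, 0], [0, 0, -0.02], [0, 0, -0.1], [0, 0, -0.22]], turn=[[0, 0, 0], [0, 0, 0], [0, 0, 0], [0, 0, 0], [0, 0, 0]], claw=[0.75, 0.75, 0.75, 0.75, 0.75])

```text
t: 13.32
position: [422.2, -326.2, 144.1]
tcp_rot: [-0.001, 1.0, 0.007, -0.001]
ft_force: [1.1, -0.5, -2.9]
opening: 35.1
grasp_force: 60.0
```

```bash
python3 - <<'E'
from look import *
plan([560,-250,160],-45)
plan([673,-176,140],1.5)
E
```

```text
shift [ 0.4627 -0.2476 -0.0533] turn [-0.0028  0.0012 -0.9822] | t 13.32 tcp [ 422.2 -326.2  144.1] yaw -89.2 joints [-0.76 -0.04  2.    0.    1.18  0.8 ] F [ 1.1 -0.5 -2.9] open 35.1 grip 60.0
shift [ 0.8429 -0.4888  0.0132] turn [0.     0.0033 1.9844] | t 13.32 tcp [ 422.2 -326.2  144.1] yaw -89.2 joints [-0.76 -0.04  2.    0.    1.18  0.8 ] F [ 1.1 -0.5 -2.9] open 35.1 grip 60.0
```

>>> play_rows(delta_pos=[[0.06, -0.02, -0.06], [0.2, -0.05, -0.08], [0.36, -0.1, -0.08], [0.53, -0.14, -0.08], [0.68, -0.18, -0.08]], turn=[[0, 0.001, -0.15], [0, 0.001, -0.36], [0, 0.001, -0.57], [0, 0.001, -0.78], [0, 0.001, -0.98]], claw=[0.75, 0.75, 0.75, 0.75, 0.75])

```text
t: 13.95
position: [627.8, -269.7, 169.0]
tcp_rot: [0.001, 0.923, 0.384, 0.0]
ft_force: [0.2, -0.5, -1.4]
opening: 34.7
grasp_force: 60.1
```

```bash
python3 - <<'E'
from look import *
plan([673,-260,165],1.2)
E
```

```text
shift [0.129  0.0841 0.0136] turn [ 2.0000e-03  6.0000e-04 -1.0218e+00] | t 13.95 tcp [ 627.8 -269.7  169. ] yaw -44.78 joints [-0.48  0.25  1.64 -0.    1.25  0.3 ] F [ 0.2 -0.5 -1.4] open 34.7 grip 60.1
```

>>> play_rows(delta_pos=[[0.04, 0.03, 0.01], [0.08, 0.06, 0.013], [0.11, 0.08, 0.0136], [0.129, 0.084, 0.0136], [0.129, 0.084, 0.0136]], turn=[[0, 0, -0.2], [0, 0, -0.41], [0, 0, -0.63], [0, 0, -0.84], [0, 0, -1]], claw=[0.75, 0.75, 0.75, 0.75, 0.75])

```text
t: 14.58
position: [671.7, -260.5, 164.7]
tcp_rot: [0.0, 0.706, 0.708, 0.0]
ft_force: [-0.6, 0.5, -1.4]
opening: 34.7
grasp_force: 60.2
```

>>> play_rows(delta_pos=[[0, 0, 0], [0, 0, 0], [0, 0, 0], [0, 0, 0], [0, 0, 0]], turn=[[0, 0, -0.022], [0, 0, -0.022], [0, 0, -0.022], [0, 0, -0.022], [0, 0, -0.022]], claw=[0.75, 0.75, 0.75, 0.75, 0.75])

```text
t: 15.2
position: [672.0, -261.2, 166.3]
tcp_rot: [0.002, 0.702, 0.712, 0.0]
ft_force: [-0.3, -0.1, -1.5]
opening: 34.9
grasp_force: 60.2
```

```bash
python3 - <<'E'
from look import *
cal,im,d,W=look("w6")
print(np.linalg.inv(np.array(cal["extrinsics"])).round(2)[:3,3])
rect(W,"pad",640,710,-205,-148,57.5,64)
rect(W,"cheektops",630,720,-240,-120,76,92,False)
rect(W,"cheek+y",630,720,-150,-120,76,92)
rect(W,"cheek-y",630,720,-230,-185,76,92)
rect(W,"post",560,600,-200,-150,98,112)
for n,z in(("nest",60),("post",80)):
  for o in nets.landmark_of(n,"wrist")[:2]: print(n,o,atz(cal,*o["at"],z).round(1))
plan([673,-176,140],1.2)
E
```

```text
[ 669.72 -183.09  290.9 ]
pad 3318 mean [ 673.7 -175.5   59.2] rect [ 673.7 -176.7] [36.2 57.1] 1.16
cheektops 1621 mean [ 673.4 -168.8   83.4] rect [ 673.5 -175.7] [39.8 83.6] 1.75
cheek+y 961 mean [ 672.8 -138.6   83.4] rect [ 672.5 -138.3] [39.7  8.9] 1.71
cheek-y 660 mean [ 674.2 -212.9   83.4] rect [ 674.7 -213.3] [39.9  8.2] 1.14
post 550 mean [ 580.  -178.2  104.2] rect [ 579.  -178.3] [15.2 14.8] 15.3
nest {'at': [102.8, 323.8], 'conf': 0.85} [ 673.3 -174.5   60. ]
post {'at': [108.7, 196.0], 'conf': 0.8} [ 579.9 -180.3   80. ]
shift [0.284  0.0075 0.0869] turn [ 0.0037  0.0023 -0.0071] | t 15.35 tcp [ 672.  -261.2  166.2] yaw 0.88 joints [-0.44  0.33  1.55 -0.    1.26 -0.46] F [ 0.2 -0.4 -1.5] open 34.9 grip 60.2
```

View pics/w6.png

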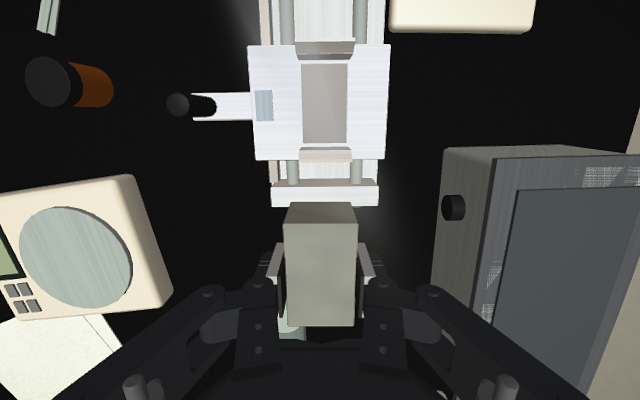

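The nest pad is at (103,324) between its cheeks at (47,325) and (155,325), with the post at (105,180) and the held block at (270,321). Next I measure the held block's offset from the TCP.

```bash
python3 - <<'E'
from look import *
s=robot.state(); cal,im,d,W=look("w7")
m=(np.abs(W[...,0]-673)<40)&(np.abs(W[...,1]+261)<60)&(W[...,2]>120)&(W[...,2]<190)
print("zmax",np.nanpercentile(W[...,2][m],[50,90,97]).round(1))
rect(W,"top",640,705,-310,-205,169,183)
y=W[m&(W[...,1]>-240)]; print("front face y,zmin",np.percentile(y[:,1],[50,95]).round(1),np.percentile(y[:,2],[1,5]).round(1))
print(s["position"].round(1),s["tcp_rot"].round(4))
plan([673.6,-175.8,140],1.4)
E
```

```text
zmax [170.5 178.7 186.9]
top 8181 mean [ 671.4 -259.   171.2] rect [ 671.3 -262.1] [62.1 60.6] 1.27
front face y,zmin [-232.4 -231.7] [136.9 140.2]
[ 672.  -261.2  166.2] [1.700e-03 7.016e-01 7.125e-01 4.000e-04]
shift [0.2846 0.0094 0.087 ] turn [ 0.0037  0.0023 -0.0114] | t 15.4 tcp [ 672.  -261.2  166.2] yaw 0.89 joints [-0.44  0.33  1.55 -0.    1.26 -0.46] F [-0.7 -0.3 -1.2] open 35.0 grip 60.2
```

>>> play_rows(delta_pos=[[0.05, 0.002, 0], [0.14, 0.006, 0], [0.22, 0.009, 0.02], [0.27, 0.012, 0.06], [0.2875, 0.012, 0.1]], turn=[[0.0037, 0.0023, -0.0114], [0.0037, 0.0023, -0.0114], [0.0037, 0.0023, -0.0114], [0.0037, 0.0023, -0.0114], [0.0037, 0.0023, -0.0114]], claw=[0.75, 0.75, 0.75, 0.75, 0.75])

```text
t: 16.02
position: [674.1, -173.1, 134.8]
tcp_rot: [-0.0, 0.698, 0.716, -0.0]
ft_force: [-0.8, -0.4, -1.1]
opening: 34.9
grasp_force: 60.2
```

>>> play_rows(delta_pos=[[0, 0, 0], [0, 0, 0], [0, 0, 0], [0, 0, 0.01], [0, 0, 0.02]], turn=[[0, 0, 0], [0, 0, 0], [0, 0, 0], [0, 0, 0], [0, 0, 0]], claw=[0.75, 0.75, 0.75, 0.75, 0.75])

```text
t: 16.65
position: [674.4, -175.2, 130.1]
tcp_rot: [0.0, 0.699, 0.716, 0.0]
ft_force: [-1.0, -1.0, -2.3]
opening: 34.8
grasp_force: 60.2
```

```bash
python3 - <<'E'
from look import *
cal,im,d,W=look("w8")
rect(W,"cheek+y",630,720,-150,-120,79,86)
rect(W,"post",560,600,-200,-150,98,112)
# block front face: edges
m=(np.abs(W[...,0]-673)<30)&(W[...,1]>-155)&(W[...,1]<-138)&(W[...,2]>92)&(W[...,2]<145)
P=W[m]; print("front y",np.percentile(P[:,1],[20,50,80]).round(1),"z",np.percentile(P[:,2],[1,50,99]).round(1),"x",P[:,0].min().round(1),P[:,0].max().round(1))
c=np.polyfit(P[:,0],P[:,1],1); print("face yaw",np.degrees(np.arctan(c[0])))
plan([673.6,-175.8,90],1.4)
cv2.imwrite("pics/w8c.png",cv2.resize(im[150:400,200:460,::-1],None,fx=2.3,fy=2.3))
E
```

```text
cheek+y few 0
post 542 mean [ 579.9 -176.4  104.1] rect [ 579.  -177.4] [14.6 15.1] 36.34
front y [-151.2 -146.6 -146. ] z [100.8 132.7 135.5] x 655.1 691.5
face yaw 0.9012546297299681
shift [-0.0026 -0.0015  0.1311] turn [-0.0009 -0.0004 -0.0002] | t 16.7 tcp [ 674.1 -175.   129.3] yaw 1.39 joints [-0.33  0.32  1.63  0.    1.19 -0.36] F [-0.5 -0.6 -1.6] open 35.0 grip 60.2
```

View pics/w8c.png

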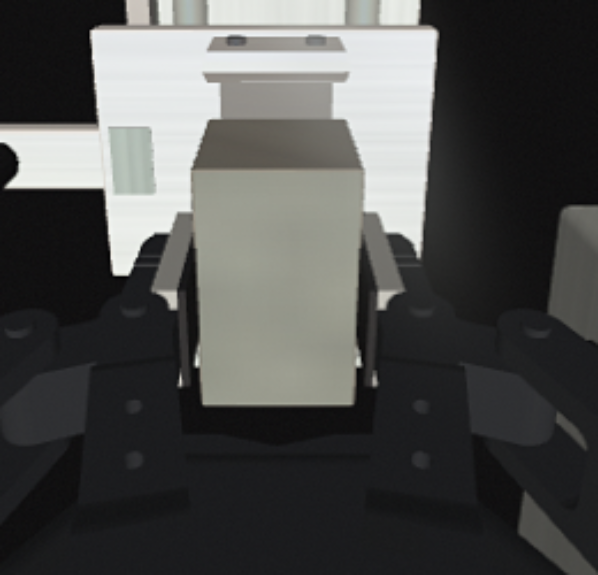

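The block hangs over the nest, between the cheek at top (45,277) and the pad strip (100,277); laterally it looks centred. Before lowering, I compare the pad strip and cheek x in this same frame.

```bash
python3 - <<'E'
from look import *
cal=get_calibration("wrist"); d=np.load("w8_d.npy"); W=cloud(cal,d)
for n,y0,y1,z0,z1 in(("pad",-165,-142,57.5,63),("cheek",-150,-125,80,90),("cheekany",-150,-125,66,90),("blocktop",-206,-146,131,138),("front",-149,-145,100,131)):
    m=(np.abs(W[...,0]-673)<30)&(W[...,1]>y0)&(W[...,1]<y1)&(W[...,2]>z0)&(W[...,2]<z1)
    P=W[m]
    if len(P)<10: print(n,len(P)); continue
    # per-row edges
    rr,cc=np.nonzero(m); L=[];R=[]
    for r in np.unique(rr):
        k=cc[rr==r]
        if len(k)>30: L.append(W[r,k.min(),0]); R.append(W[r,k.max(),0])
    print(n,len(P),"xL %.1f xR %.1f mid %.2f"%(np.median(L),np.median(R),(np.median(L)+np.median(R))/2),"y",P[:,1].min().round(1),P[:,1].max().round(1),"z",np.median(P[:,2]).round(1))
E
```

```text
pad 736 xL 655.1 xR 690.4 mid 672.75 y -159.0 -146.3 z 58.6
cheek 474 xL 652.4 xR 691.7 mid 672.03 y -140.6 -133.7 z 85.4
cheekany 1054 xL 652.7 xR 691.8 mid 672.26 y -141.9 -130.5 z 77.9
blocktop 7687 xL 656.0 xR 691.3 mid 673.65 y -205.9 -146.0 z 133.6
front 1290 xL 655.4 xR 690.2 mid 672.81 y -147.7 -145.0 z 117.7
```

>>> play_rows(delta_pos=[[0, -0.001, 0.02], [0, -0.001, 0.05], [0, -0.001, 0.08], [0, -0.001, 0.1], [0, -0.001, 0.11]], turn=[[0, 0, 0], [0, 0, 0], [0, 0, 0], [0, 0, 0], [0, 0, 0]], claw=[0.75, 0.75, 0.75, 0.75, 0.75])

```text
t: 17.32
position: [673.8, -174.8, 96.2]
tcp_rot: [-0.0, 0.698, 0.716, -0.0]
ft_force: [-0.5, 0.1, -2.3]
opening: 34.4
grasp_force: 60.2
```

>>> play_rows(delta_pos=[[0, 0, 0], [0, 0, 0.003], [0, 0, 0.006], [0, 0, 0.009], [0, 0, 0.01]], turn=[[0, 0, 0], [0, 0, 0], [0, 0, 0], [0, 0, 0], [0, 0, 0]], claw=[0.75, 0.75, 0.75, 0.75, 0.75])

```text
t: 17.95
position: [674.0, -174.9, 94.0]
tcp_rot: [-0.0, 0.698, 0.716, -0.0]
ft_force: [-0.6, 0.3, -2.0]
opening: 34.8
grasp_force: 60.2
```

```bash
python3 - <<'E'
from look import *
plan([673.6,-175.8,88],1.4)
cal,im,d,W=look("w9")
m=(np.abs(W[...,0]-673)<14)&(W[...,1]>-205)&(W[...,1]<-147)&(W[...,2]>85)&(W[...,2]<110)
print("block top z",np.median(W[m][:,2]))
E
```

```text
shift [-0.003  -0.0015  0.02  ] turn [-0.0001 -0.0001  0.0001] | t 17.95 tcp [ 674.  -174.9   94. ] yaw 1.41 joints [-0.33  0.35  1.65  0.    1.14 -0.36] F [-0.6  0.3 -2. ] open 34.8 grip 60.2
block top z 98.31731636477579
```

>>> play_rows(delta_pos=[[0, 0, 0.002], [0, 0, 0.004], [0, 0, 0.005], [0, 0, 0.006], [0, 0, 0.006]], turn=[[0, 0, 0], [0, 0, 0], [0, 0, 0], [0, 0, 0], [0, 0, 0]], claw=[0.75, 0.75, 0.75, 0.75, 0.75])

```text
t: 18.62
position: [674.1, -174.9, 92.2]
tcp_rot: [-0.0, 0.698, 0.716, -0.0]
ft_force: [0.7, -1.0, -1.2]
opening: 35.0
grasp_force: 60.2
```

>>> play_rows(delta_pos=[[0, 0, 0.001], [0, 0, 0.002], [0, 0, 0.003], [0, 0, 0.003], [0, 0, 0.003]], turn=[[0, 0, 0], [0, 0, 0], [0, 0, 0], [0, 0, 0], [0, 0, 0]], claw=[0.75, 0.75, 0.75, 0.75, 0.75])

```text
t: 19.25
position: [674.1, -174.9, 91.3]
tcp_rot: [-0.0, 0.698, 0.716, 0.0]
ft_force: [0.0, -0.1, -2.3]
opening: 34.7
grasp_force: 60.2
```

>>> play_rows(delta_pos=[[0, 0, 0.001], [0, 0, 0.002], [0, 0, 0.003], [0, 0, 0.003], [0, 0, 0.003]], turn=[[0, 0, 0], [0, 0, 0], [0, 0, 0], [0, 0, 0], [0, 0, 0]], claw=[0.75, 0.75, 0.75, 0.75, 0.75])

```text
t: 19.88
position: [674.2, -175.0, 91.0]
tcp_rot: [0.0, 0.698, 0.716, 0.0]
ft_force: [-1.9, -0.1, 3.0]
opening: 34.4
grasp_force: 60.7
```

>>> play_rows(delta_pos=[[0, 0, 0], [0, 0, 0], [0, 0, 0], [0, 0, 0], [0, 0, 0]], turn=[[0, 0, 0], [0, 0, 0], [0, 0, 0], [0, 0, 0], [0, 0, 0]], claw=[0.5, 0.45, 0.35, 0.2, 0.1])

```text
t: 20.5
position: [674.1, -174.9, 90.4]
tcp_rot: [0.0, 0.698, 0.716, -0.0]
ft_force: [0.4, 0.2, 0.1]
opening: 76.7
grasp_force: 0.0
```

>>> play_rows(delta_pos=[[0, 0, -0.04], [0, 0, -0.12], [0, 0, -0.22], [-0.08, 0, -0.28], [-0.16, 0, -0.28]], turn=[[0, 0, 0], [0, 0, 0], [0, 0, 0], [0, 0, 0], [0, 0, 0]], claw=[0, 0, 0, 0, 0])

```text
t: 21.12
position: [676.7, -225.1, 178.4]
tcp_rot: [0.003, 0.698, 0.716, 0.001]
ft_force: [0.2, 0.9, -0.1]
opening: 85.4
grasp_force: 0.0
```

>>> play_rows(delta_pos=[[-0.1, 0, 0], [-0.17, 0, 0], [-0.17, 0, 0], [-0.17, 0, 0], [-0.17, 0, 0]], turn=[[0, 0, 0], [0, 0, 0], [0, 0, 0], [0, 0, 0], [0, 0, 0]], claw=[0, 0, 0, 0, 0])

```text
t: 21.75
position: [676.6, -272.9, 174.3]
tcp_rot: [-0.0, 0.698, 0.716, 0.0]
ft_force: [0.0, 0.6, -0.3]
opening: 85.3
grasp_force: 0.0
```

```bash
python3 - <<'E'
from look import *
cal,im,d,W=look("w10")
rect(W,"block",640,710,-210,-140,90,102)
rect(W,"cheek+y",630,720,-150,-120,76,88)
rect(W,"cheek-y",630,720,-240,-200,76,88)
rect(W,"post",560,600,-200,-150,98,112)
m=(np.abs(W[...,0]-673)<14)&(np.abs(W[...,1]+175)<24)&(W[...,2]>85)
P=W[m]; A=np.c_[P[:,:2]-P[:,:2].mean(0),np.ones(len(P))]; c=np.linalg.lstsq(A,P[:,2],rcond=None)[0]; print("top z",c[2],"tilt deg",np.degrees(c[:2]))
plan([579.5,-177.5,180],1.4)
cv2.imwrite("pics/w10c.png",cv2.resize(im[0:260,150:470,::-1],None,fx=2.2,fy=2.2))
E
```

```text
block 4833 mean [ 673.7 -175.    95.1] rect [ 673.8 -175.9] [36.4 59.6] 1.47
cheek+y 716 mean [ 672.1 -139.1   82.5] rect [ 672.2 -138.2] [39.1  7.8] 1.5
cheek-y 594 mean [ 675.  -213.1   83.5] rect [ 674.6 -213.4] [39.6  7.9] 1.46
post 533 mean [ 580.  -178.2  104.3] rect [ 579.1 -178.2] [15.9 15.1] 3.06
top z 95.16301014658428 tilt deg [0.09255939 0.04502259]
shift [ 0.3261 -0.3155 -0.0185] turn [-0.0001 -0.0003  0.0016] | t 21.8 tcp [ 676.6 -272.9  174.4] yaw 1.47 joints [-0.46  0.34  1.52  0.    1.28 -0.48] F [0.3 0.9 0.6] open 85.4 grip 0.0
```

View pics/w10c.png

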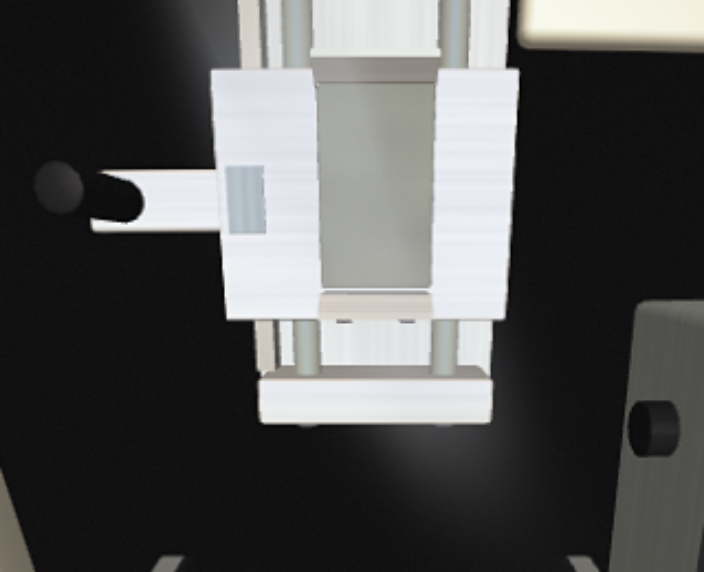

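The block is seated: it shows between the cheeks at crop (185,377), flat (tilt below 0.1°), with its centre within about 0.4 mm of the cheek line. The post top is at crop (187,60). Next I close the gripper and go down on the post's -y side.

>>> play_rows(delta_pos=[[0.03, -0.08, 0], [0.06, -0.2, 0], [0.1, -0.3, 0], [0.12, -0.339, 0.12], [0.13, -0.339, 0.29]], turn=[[0, 0, 0], [0, 0, 0], [0, 0, 0], [0, 0, 0], [0, 0, 0]], claw=[1, 1, 1, 1, 1])

```text
t: 22.42
position: [574.8, -237.2, 89.3]
tcp_rot: [0.003, 0.698, 0.716, 0.001]
ft_force: [0.4, 0.4, -1.9]
opening: -0.4
grasp_force: 0.0
```

>>> play_rows(delta_pos=[[0, 0, 0], [0, 0, 0], [0, 0, 0], [0, 0, 0], [0, 0, 0]], turn=[[0, 0, 0], [0, 0, 0], [0, 0, 0], [0, 0, 0], [0, 0, 0]], claw=[1, 1, 1, 1, 1])

```text
t: 23.05
position: [574.4, -237.7, 88.5]
tcp_rot: [0.001, 0.698, 0.716, 0.0]
ft_force: [-0.5, 0.1, 0.6]
opening: 0.0
grasp_force: 0.0
```

```bash
python3 -c "
from h import *
plan([573,-210,87],1.45)"
```

```text
shift [ 0.0925 -0.0025  0.005 ] turn [ 0.0019  0.001  -0.001 ] | t 23.05 tcp [ 574.4 -237.7   88.5] yaw 1.4 joints [-0.48  0.21  1.84 -0.    1.09 -0.5 ] F [-0.5  0.1  0.6] open 0.0 grip 0.0
```

>>> play_rows(delta_pos=[[0.04, 0, 0], [0.08, 0, 0], [0.1, 0, 0], [0.11, 0, 0], [0.12, 0, 0]], turn=[[0, 0, 0], [0, 0, 0], [0, 0, 0], [0, 0, 0], [0, 0, 0]], claw=[1, 1, 1, 1, 1])

```text
t: 23.68
position: [573.0, -201.2, 87.5]
tcp_rot: [0.0, 0.698, 0.716, -0.0]
ft_force: [-0.9, -0.1, -0.9]
opening: 0.3
grasp_force: 0.0
```

>>> play_rows(delta_pos=[[0.01, 0, 0], [0.02, 0, 0], [0.03, 0, 0], [0.04, 0, 0], [0.05, 0, 0]], turn=[[0, 0, 0], [0, 0, 0], [0, 0, 0], [0, 0, 0], [0, 0, 0]], claw=[1, 1, 1, 1, 1])

```text
t: 24.3
position: [572.6, -187.2, 87.5]
tcp_rot: [0.001, 0.699, 0.716, -0.0]
ft_force: [0.2, -1.3, -0.8]
opening: 0.2
grasp_force: 1.5
```

```bash
python3 - <<'E'
from look import *
plan([573,-210,87],1.45)
cal,im,d,W=look("w11")
rect(W,"block",640,710,-230,-100,90,102)
rect(W,"post",550,610,-220,-130,98,112)
E
```

```text
shift [-0.076  -0.0006  0.0017] turn [ 0.0003  0.0016 -0.0018] | t 24.3 tcp [ 572.6 -187.2   87.5] yaw 1.37 joints [-0.4   0.17  1.88 -0.    1.09 -0.43] F [ 0.2 -1.3 -0.8] open 0.2 grip 1.5
block 8833 mean [ 671.2 -162.9   95. ] rect [ 673.1 -165.6] [37.9 60.5] 1.54
post 1733 mean [ 575.6 -172.2  105.1] rect [ 573.4 -177.9] [38.8 16.5] 67.94
```

>>> play_rows(delta_pos=[[0.02, 0, 0], [0.045, 0, 0], [0.07, 0, 0], [0.095, 0, 0], [0.12, 0, 0]], turn=[[0, 0, 0], [0, 0, 0], [0, 0, 0], [0, 0, 0], [0, 0, 0]], claw=[1, 1, 1, 1, 1])

```text
t: 24.98
position: [571.7, -149.8, 87.5]
tcp_rot: [-0.0, 0.698, 0.716, -0.0]
ft_force: [-0.8, -2.8, -0.0]
opening: 0.2
grasp_force: 1.8
```

>>> play_rows(delta_pos=[[0.025, 0, 0], [0.05, 0, 0], [0.075, 0, 0], [0.1, 0, 0], [0.125, 0, 0]], turn=[[0, 0, 0], [0, 0, 0], [0, 0, 0], [0, 0, 0], [0, 0, 0]], claw=[1, 1, 1, 1, 1])

```text
t: 25.6
position: [570.8, -112.4, 87.5]
tcp_rot: [-0.0, 0.698, 0.716, -0.0]
ft_force: [-1.3, -3.8, -0.8]
opening: -0.4
grasp_force: 1.8
```

>>> play_rows(delta_pos=[[0.025, 0, 0], [0.05, 0, 0], [0.075, 0, 0], [0.095, 0, 0], [0.11, 0, 0]], turn=[[0, 0, 0], [0, 0, 0], [0, 0, 0], [0, 0, 0], [0, 0, 0]], claw=[1, 1, 1, 1, 1])

```text
t: 26.22
position: [569.9, -79.4, 87.4]
tcp_rot: [-0.0, 0.698, 0.716, 0.0]
ft_force: [-0.7, -2.2, 0.7]
opening: -0.1
grasp_force: 1.5
```

```bash
python3 - <<'E'
from look import *
plan([570,-50,87],1.45)
cal,im,d,W=look("w12")
rect(W,"block",640,710,-130,-10,90,102)
rect(W,"cheek-y",630,720,-130,-70,79,88)
rect(W,"head",600,760,-100,60,195,340)
cal=get_calibration("top"); im,d=get_image("top"); W=cloud(cal,d)
m=(np.abs(W[...,0]-673)<80)&(W[...,1]>-320)&(W[...,1]<290)
for z0,z1 in((5,30),(30,52)):
    P=W[m&(W[...,2]>z0)&(W[...,2]<z1)]; print(z0,np.percentile(P[:,1],[.3,1,99,99.7]).round(1))
rect(W,"headtop",600,760,-100,60,195,340)
E
```

```text
shift [0.0979 0.0027 0.0015] turn [-0.0003 -0.0003 -0.0007] | t 26.23 tcp [569.9 -79.4  87.4] yaw 1.42 joints [-0.23  0.12  1.95  0.    1.08 -0.26] F [-0.7 -2.2  0.7] open -0.1 grip 1.5
block 8912 mean [668.5 -55.2  95. ] rect [670.3 -57.7] [38.6 60.7] 2.32
cheek-y 231 mean [653.3 -78.7  83.4] rect [653.5 -79.2] [ 2.1 18.3] 2.14
head few 0
5 [-303.9 -264.   244.1  280. ]
30 [-267.2 -265.2  211.5  213.2]
headtop 1005 mean [679.5 -23.3 283. ] rect [697.7 -19.9] [118.9  54. ] 7.77
```

>>> play_rows(delta_pos=[[0.02, 0, 0], [0.04, 0, 0], [0.06, 0, 0], [0.075, 0, 0], [0.085, 0, 0]], turn=[[0, 0, 0], [0, 0, 0], [0, 0, 0], [0, 0, 0], [0, 0, 0]], claw=[1, 1, 1, 1, 1])

```text
t: 26.95
position: [569.5, -53.9, 87.5]
tcp_rot: [-0.0, 0.698, 0.716, 0.0]
ft_force: [0.6, -1.4, -0.1]
opening: -0.0
grasp_force: 0.8
```

>>> play_rows(delta_pos=[[0.002, 0, 0], [0.004, 0, 0], [0.006, 0, 0], [0.008, 0, 0], [0.01, 0, 0]], turn=[[0, 0, 0], [0, 0, 0], [0, 0, 0], [0, 0, 0], [0, 0, 0]], claw=[1, 1, 1, 1, 1])

```text
t: 27.58
position: [569.3, -51.4, 87.4]
tcp_rot: [-0.0, 0.698, 0.716, 0.0]
ft_force: [-0.6, 0.7, 0.7]
opening: 0.1
grasp_force: 0.0
```

```bash
python3 - <<'E'
from look import *
cal,im,d,W=look("w13")
rect(W,"block",640,710,-80,20,90,102)
rect(W,"post",550,610,-60,0,98,108)
plan([570,-50,87],1.45)
E
```

```text
block 9123 mean [667.7 -23.1  95. ] rect [669.5 -25.6] [38.1 60.4] 0.76
post 1068 mean [574.5 -26.4 104.4] rect [574.7 -27.5] [15.3 15.5] 2.25
shift [0.0045 0.0025 0.0015] turn [-0.0001 -0.0002 -0.0011] | t 27.62 tcp [569.3 -51.4  87.4] yaw 1.4 joints [-0.18  0.11  1.95  0.    1.08 -0.21] F [-0.4 -0.5  0.7] open -0.1 grip 0.0
```

Contact is lost and the carrier has drawn itself 4 mm ahead into the detent (y ≈ -25.6, 150 mm of travel). I back off now.

>>> play_rows(delta_pos=[[-0.05, 0, 0], [-0.15, 0, 0], [-0.25, -0.05, 0], [-0.3, -0.15, -0.1], [-0.3, -0.2, -0.25]], turn=[[0, 0, 0], [0, 0, 0], [0, 0, 0], [0, 0, 0], [0, 0, 0]], claw=[1, 1, 1, 1, 1])

```text
t: 28.25
position: [509.0, -144.3, 161.2]
tcp_rot: [-0.002, 0.699, 0.715, -0.001]
ft_force: [0.6, -0.3, 0.1]
opening: 0.6
grasp_force: 0.0
```

>>> play_rows(delta_pos=[[0, -0.05, -0.1], [0, -0.1, -0.2], [0, -0.15, -0.25], [0, -0.15, -0.25], [0, -0.15, -0.25]], turn=[[0, 0, 0], [0, 0, 0], [0, 0, 0], [0, 0, 0], [0, 0, 0]], claw=[1, 1, 1, 1, 1])

```text
t: 28.88
position: [466.5, -144.3, 236.6]
tcp_rot: [-0.0, 0.699, 0.716, -0.0]
ft_force: [0.4, 0.4, -0.2]
opening: -0.0
grasp_force: 0.0
```

```bash
python3 - <<'E'
from look import *
plan([570,-50,87],1.45)
for cam in("scene","top"):
    cal=get_calibration(cam); im,d=get_image(cam); W=cloud(cal,d); save(cam+"2",im)
    rect(W,cam+" block",640,710,-70,20,89,103)
    rect(W,cam+" post",550,600,-60,0,98,110)
E
```

```text
shift [0.3057 0.353  0.4987] turn [-0.0009 -0.0005 -0.0016] | t 28.88 tcp [ 466.5 -144.3  236.6] yaw 1.38 joints [-0.41 -0.24  2.01  0.    1.36 -0.43] F [ 0.4  0.4 -0.2] open -0.0 grip 0.0
scene block 273 mean [671.8 -19.   95.5] rect [671.8 -20.6] [36.8 49.5] 2.18
scene post few 0
top block 225 mean [665.7 -25.1  96.2] rect [668.5 -27.6] [59.4 33.6] 89.06
top post few 0
```

View pics/scene2.png

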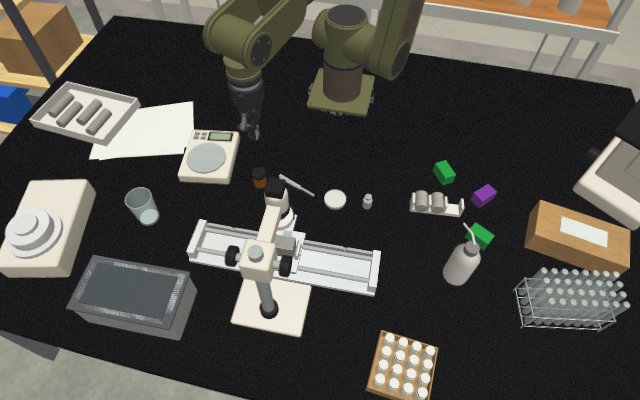

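The loaded carrier stands under the microscope at (290,240), and the rack holds only the two cores at (430,202). The bystanders are unmoved and the arm is clear, so I hand in.

```bash
python3 -c "
from cell import job
print(job.close_job())"
```

```text
the job is handed in; nothing more can be done
None
```

The job is handed in: the block was weighed on the pan for over 2 s, then seated flat between the cheeks and about 0.4 mm off centre. The loaded carrier is in the microscope detent, nothing else was moved, and the clock read about 29 s of the 72 s allowed.

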